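# Hold the sander's dust hood at its balance point

## Task

I want to screw a lid stay to the dust hood of the small drum sander. Raise the latch lever on the sander's right side all the way to free the hood and leave it up, then take the hood's bar handle, swing the hood gently open to its balance point, where its weight stands straight above its hinge and it would fall neither shut nor back, and finish there, still gripping the bar and holding the hood still. Don't let the hood drop or fall over backward, and leave the glue bottle standing where it is.

Things in the scene. Friction and masses are not known exactly. Their poses are not given: they have to be found in the camera images.
- sander: drum sander, fixed, 200 x 190 x 140 mm (x, y, z) without lever and bar handle: grey frame, drum between two cheeks, bare metal dust hood on top. Origin: centre of its underside, on the bench; +x points to its back, +y to its left, z up. Its front, with the bar handle, faces the robot, turned by up to 0.3 rad. A tall cabinet stands behind it from about x = 0.77 m: keep the gripper's body clear.
- lever (a joint): latch lever on the outside of the sander's right cheek, rad. 0 = down, latched (the lever points to the sander's front, 0.10 rad above level), 1.1 = fully up against its stop (1.2 rad above level). It turns about an axis along the sander's y. It moves stiffly (about 1.2 N at the knob) and stays where it is left. Below about 0.5 its hook lies over a pin on the hood and keeps the hood shut. It starts between 0 and 0.1.
- lever_knob (a point): middle of the lever's grip knob, a black round bar 14 mm in diameter along the sander's y, whose outer 45 mm stand free to the right of the lever; this point lies 23 mm from its outer end and 85 mm from the pivot axis, about 78 mm above the bench with the lever down and 149 mm with it up. There is free air round it in front, behind and below.
- lever_pivot (a point): point on the lever's pivot axis (which runs along the sander's y), level sideways with lever_knob, 70 mm above the bench; fixed to the sander.
- hood (a joint): dust hood, rad. 0 = shut (top plate level), grows as the front edge swings up and back away from the robot; top plate upright at 1.57; end stop at 2.6 (fallen back). The hinge runs nearly free, so an unheld hood falls. Because its skirts put its weight to the inside of the plate, the hood balances at 1.775, 0.2 rad past upright. It starts at 0.
- hood_bar (a point): middle of the hood's bar handle: a round steel bar 12 mm in diameter and 100 mm long along the sander's y, on two arms at its ends, 44 mm in front of the hood's front edge (free gap 38 mm between bar and hood). With the hood shut the bar lies 128 mm above the bench, at the balance point about 300 mm. The bar is 170 mm from the hinge axis and turns with the hood, so the fingers must let it pivot between them.
- hood_hinge (a point): middle of the hood's hinge line, which runs along the sander's y at its top rear edge, 136 mm above the bench; fixed to the sander.
- hood_weight (a point): centre of mass of the hood (0.4 to 0.65 kg), a point inside it: 86 mm from the hinge line. The hood is balanced when this point stands straight above hood_hinge.
- glue_bottle: white glue bottle with red nozzle, 60 mm in diameter, 170 mm tall, standing loose by the rear right corner of the sander; origin at the centre of its underside. Bystander.

How it is judged (in metres and radians):
On the way, in this order (a step that is already met when the one before it is completed fails the run):
1. the latch lever is raised all the way while the hood is still shut (value of joint lever above 0.95 rad and value of joint hood below 0.1 rad), for 0.2 s.
2. the hood has been lifted by its bar handle past half-way (value of joint hood above 0.8 rad and value of joint lever above 0.9 rad and contact force between the fingers and hood above 0.3 N).
At the end, for the whole second after the job is handed in: the hood stands still (under 0.1 rad/s) within 0.1 rad of its balance point (1.675 to 1.875 on joint hood), the fingers grip its bar handle (grasp point within 50 mm of the bar's middle, contact force over 0.3 N), the lever is still up (over 0.9) and the glue bottle stands (value of joint hood between 1.675 and 1.875 rad and velocity of joint hood between -0.1 and 0.1 rad/s and value of joint lever above 0.9 rad and contact force between the fingers and hood above 0.3 N and distance between the grasp point and hood_bar below 0.05 m and angle between glue_bottle's own z axis and vertical below 0.3 rad); the arm keeps its last pose, push and grip.
It fails at once if the hood falls over backward or is pushed well past its balance point (value of joint hood above 2.1 rad).
It fails at once if the hood is flung or dropped (faster than 3.5 rad/s) (velocity of joint hood above 3.5 rad/s or velocity of joint hood below -3.5 rad/s).
It fails at once if the glue bottle is knocked over or pushed away (more than 40 mm) (angle between glue_bottle's own z axis and vertical above 0.3 rad or distance of glue_bottle from where it was at the start of the episode above 0.04 m).
It also fails if it takes over 51 s, if anything falls off the work surface, if the arm or the gripper's body presses on something with over 40 N, if the wrist force passes 120 N, or if a joint passes its speed limit or range.

## Robot

A 6-joint arm with a two-finger parallel gripper is mounted at the origin on a cart in front of the work surface, level with it; the furniture and walls round the work are solid. World frame = base frame: x ahead of the robot, y to its left, z up, the work surface at z = 0. Lengths are in mm, angles in rad, forces in N, time in s.
With the tool pointing down it reaches from about 350 to 875 mm from the base axis. Payload 4.2 kg.
Tool frame: the origin (TCP) lies between the finger pads; the fingertips stand 11 mm ahead of it and the grasp point (between the pads) lies 8 mm behind it; z points along the fingers, y is the direction in which the jaws open and shut (so a half turn about z gives the same grasp; the last joint's range is limited). The gripper opens to 85 mm and grips with 20 to 120 N. Pads are 22 mm wide; open, the fingers measure 114 mm over their backs; the gripper's body (76 mm by 85 mm) begins 54 mm behind the grasp point. The pads swing forward as they close: fully open they stand 13 mm farther back than shut.
Start: joints at [-1.076, 0.385, 0.008, 0, -1.194, -0.259], TCP at [146.031, -607.679, 242.312] pointing down, gripper open.
Joint ranges: [-3.14, 3.14], [-1.21, 2.06], [-1.07, 1.41], [-3.16, 2.05], [-2.99, -0.16], [-3.1, 3.1]. Speed limits (rad/s): [2.79, 2.79, 3.14, 3.14, 3.14, 3.14].

## Interface

Orientations are given as a unit quaternion [x, y, z, w].
In Python, from bench import * gives the robot as it stands.
- The arm moves only by the tool servo_tool, never from a script. Its argument "rows" is a list of rows, each a list of 7 numbers: the opening, from 0 (shut) to 1 (fully open), then the shift along the tool's x, y, z in cm, then the turn, a rotation vector about the tool's x, y, z in degrees. A call has 1 to 12 rows; each row shifts and turns the commanded pose from where the row before left it, along the tool's axes as they then stand; what a row does not reach is not made up. A row lasts 1/10 s, in which the tool goes at most 50 mm and 8.59 degrees, less where a joint would pass 70% of its speed; a pose out of reach is approached as far as the arm can. A call is refused whole if a number of a shift passes 5 or a number of a turn 8.59, either way. A call with a gripper value outside its range is refused whole. The fingers move at their own pace and stop on an object; the grip force is fixed at half the most. Time passes only in rows, so rows that do not move let the fingers close. It gives the time, the measured TCP pose, the force and the opening at its end, in the units of the state.
- read_state(): the state, without advancing time (a new reading comes with each control period).
- get_image(name): name is "side" or "top" or "wrist"; returns a dict with "image" (400x640x3 uint8, red, green, blue), "mtx" (3x3 intrinsics, pixels), "k1" (the pictures are not rectified: a ray, as slopes to the right and down, at radius r is drawn at 1 + k1 r^2 times it, then the intrinsics apply), "extrinsics" (4x4, takes a point from camera to world coordinates). Camera axes: x right, y up, looking along -z (the intrinsics and any distortion apply to the point x, -y, -z); pixel columns grow to the right and rows downward; lengths in mm; the calibration is good to about 2 mm. A picture is of the moment at which its call begins. There is no depth.
- job_done(): hands the job in, once; it reports no verdict.
The state is a dict: "clock": time; "joints": joint angles; "joint_vel": joint speeds; "joint_efforts": joint torques, N m; "position": TCP position; "ee_rot": TCP orientation; "contact_force": force on the tool from outside, world axes, zero at the start; "wrist_torque": the same for the moment, N m; "gripper_width": finger opening in mm.
Only numpy, scipy, OpenCV 4.12 (cv2) and the standard library are available. Lean on these libraries where they do the work, as an engineer would, in place of code of your own. Each camera call takes 0.05 s, during which the arm holds its last target. There are 200 camera calls.

## Working session

There is one attempt and no reset: what is moved stays moved. The work goes in short steps, Python scripts to look and compute and a tool call to move; the robot and the scene stay as the last step left them, time stands still between calls to the robot, and variables do not carry over. Pictures are saved under pics/ and viewed, about 8 in all and at most 12, crops included, and the job is handed in when it is done.

Besides the shell and the picture viewer there is one more tool, called by a JSON object that holds its "fn" and its "kwargs". servo_tool: Moves the arm, as the interface text tells. Its arguments: {"type":"object","properties":{"rows":{"type":"array","items":{"type":"array","items":{"type":"number"}}}},"required":["rows"]}

```bash
mkdir -p pics; ls
cat > h.py <<'E'
from bench import *
import numpy as np, cv2
from scipy.spatial.transform import Rotation as R
def save(n,f):
    d=get_image(n); cv2.imwrite(f,d["image"][:,:,::-1]); np.save(f[:-4]+'.npy',dict(m=np.array(d["mtx"]),k=d["k1"],e=np.array(d["extrinsics"])),allow_pickle=True); return d
def cal(f): return np.load(f[:-4]+'.npy',allow_pickle=True).item()
def proj(c,P):
    P=np.atleast_2d(P); q=(P-c['e'][:3,3])@c['e'][:3,:3]
    s=np.c_[q[:,0]/-q[:,2],-q[:,1]/-q[:,2]]; s=s*(1+c['k']*(s**2).sum(1,keepdims=True))
    return s@c['m'][:2,:2].T+c['m'][:2,2]
def ray(c,u):
    s=(np.linalg.inv(c['m'])@[u[0],u[1],1])[:2]; t=s.copy()
    for _ in range(30): t=s/(1+c['k']*(t@t))
    d=c['e'][:3,:3]@[t[0],-t[1],-1]; return c['e'][:3,3],d/np.linalg.norm(d)
def tri(obs):
    A=0;b=0
    for c,u in obs:
        o,d=ray(c,u); M=np.eye(3)-np.outer(d,d); A=A+M;b=b+M@o
    p=np.linalg.solve(A,b); return p,[np.round(proj(c,p)[0]-u,1) for c,u in obs]
E
python3 - <<'E'
from h import *
ims=[save(n,f'pics/{n}0.png')["image"] for n in("side","top")]
for n in("side","top"):print(cal(f'pics/{n}0.png'))
s=read_state();print(s["position"],s["ee_rot"],s["contact_force"],s["clock"])
E
```

```text
pics
{'m': array([[469.63296385,   0.        , 323.3675293 ],
       [  0.        , 469.63296385, 200.40199972],
       [  0.        ,   0.        ,   1.        ]]), 'k': -0.016269853475051495, 'e': array([[ 9.99255206e-01,  3.47480060e-02, -1.67812210e-02,
         5.24060111e+02],
       [-3.12348998e-02,  4.72993008e-01, -8.80512348e-01,
        -6.64411406e+02],
       [-2.26586482e-02,  8.80380708e-01,  4.73726076e-01,
         4.96376209e+02],
       [ 0.00000000e+00,  0.00000000e+00,  0.00000000e+00,
         1.00000000e+00]])}
{'m': array([[382.77046636,   0.        , 319.86915669],
       [  0.        , 382.77046636, 192.08168599],
       [  0.        ,   0.        ,   1.        ]]), 'k': -0.024997652628901693, 'e': array([[ 7.00767418e-03,  9.93520856e-01, -1.13433690e-01,
         4.36021312e+02],
       [-9.99974462e-01,  7.12155226e-03,  5.98724084e-04,
         6.53783634e+01],
       [ 1.40266881e-03,  1.13426597e-01,  9.93545389e-01,
         9.34834720e+02],
       [ 0.00000000e+00,  0.00000000e+00,  0.00000000e+00,
         1.00000000e+00]])}
[ 145.90345767 -607.21417619  241.31342872] [-1.17526104e-01  9.93069288e-01  9.87430940e-04 -1.68377007e-04] [0.28286855 0.82537863 0.15361414] 0.1
```

View pics/side0.png

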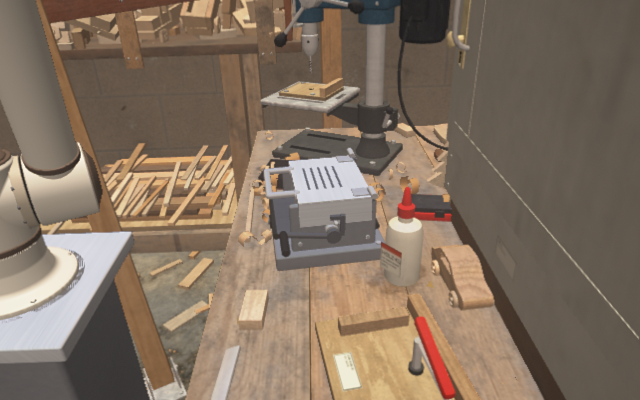

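View pics/top0.png

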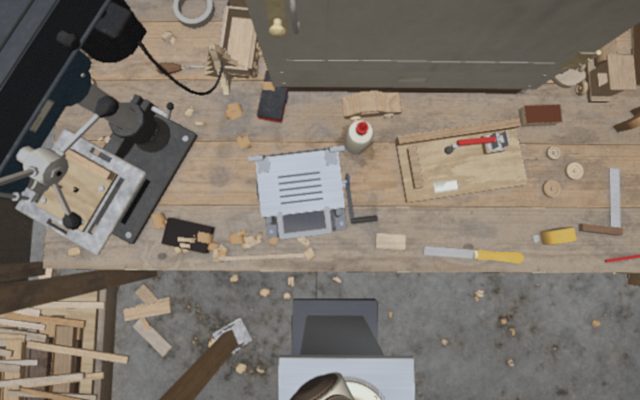

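The side view shows the sander at cols 265–380, rows 155–265, with the knob near (285,243), the bar near (267,183) and the bottle at (405,240). In the top view the knob is near (365,219), the bar near (305,232) and the bottle at (360,135). Next I'll view one enlarged crop of both.

Run:
```python
from h import *
a=cv2.imread('pics/side0.png')[145:275,255:390]; b=cv2.imread('pics/top0.png')[140:245,245:385]
a=cv2.resize(a,None,fx=3,fy=3,interpolation=cv2.INTER_CUBIC); b=cv2.resize(b,None,fx=2.8,fy=2.8,interpolation=cv2.INTER_CUBIC)
o=np.zeros((390,405+392,3),np.uint8); o[:390,:405]=a; o[:b.shape[0],405:405+b.shape[1]]=b
cv2.imwrite('pics/c0.png',o)
```

```text
(no output)
```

View pics/c0.png

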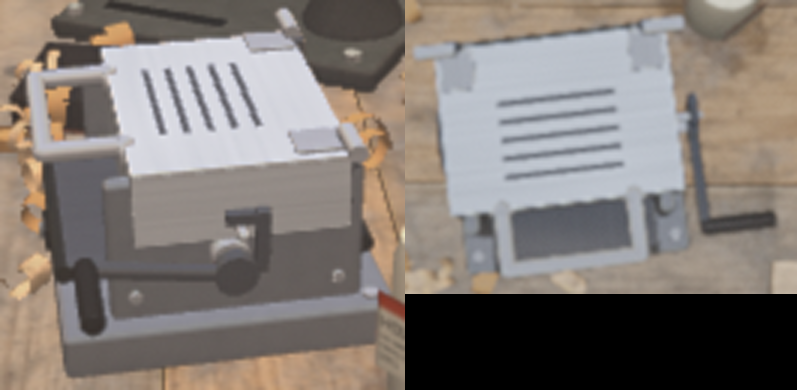

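Run:
```python
from h import *
S=cal('pics/side0.png');T=cal('pics/top0.png')
s=lambda u,v:np.array([255+u/3,145+v/3]); t=lambda u,v:np.array([245+(u-405)/2.8,140+v/2.8])
O={'barL':((35,72),(503,272)),'barR':((40,153),(645,257)),'knobin':((83,262),(706,226)),'knobout':((96,330),(775,219)),
'hL':((285,14),(418,52)),'hR':((360,152),(684,20))}
P={}
for k,(a,b) in O.items():
    p,r=tri([(S,s(*a)),(T,t(*b))]);P[k]=p;print(k,p.round(1),*r)
for a,b in(('barR','barL'),('knobout','knobin'),('hR','hL')):
    d=P[b]-P[a];print(a,np.linalg.norm(d).round(1),'yaw',np.arctan2(-d[0],d[1]).round(3),((P[a]+P[b])/2).round(1))
for u in((360,135),):print(tri([(T,u),(S,(406,192))]))
```

```text
barL [433.3 147.5 131. ] [-0.4  0. ] [-0.  -0.3]
barR [444.5  41.6 128.7] [-0.  0.] [-0. -0.]
knobin [469.   -7.9  86.3] [ 0.4 -0. ] [0.  0.3]
knobout [476.5 -63.4  79.4] [-0.4  0. ] [-0.  -0.3]
hL [597.2 214.2 137.5] [ 0.1 -0. ] [0.  0.1]
hR [622.6  12.9 137.6] [ 0.6 -0.1] [-0.   0.5]
barR 106.5 yaw 0.106 [438.9  94.5 129.8]
knobout 56.5 yaw 0.134 [472.7 -35.6  82.9]
hR 202.9 yaw 0.125 [609.9 113.6 137.5]
(array([655.53701672, -18.88038991, 156.55143252]), [array([ 0.4, -4.8]), array([-6.3,  1.5])])
```

{"fn": "servo_tool", "kwargs": {"rows": [[1,0,0,0,0,0,-8.3],[1,0,0,0,0,0,-8.3],[1,0,0,0,0,0,-8.3],[1,0,0,0,0,0,-8.3],[1,0,0,0,0,0,-8.3],[1,0,0,0,0,0,-8.3],[1,0,0,0,0,0,-8.3],[1,0,0,0,0,0,-8.3],[1,0,0,0,0,0,-8.3],[1,0,0,0,0,0,-8.3]]}}

```text
clock: 1.1
position: [146.0, -607.4, 241.7]
ee_rot: [0.748, -0.664, -0.001, -0.0]
contact_force: [-0.1, 0.1, -0.4]
gripper_width: 85.4
```

```bash
cat >> h.py <<'E'
def go(W):
    s=read_state();M=R.from_quat(s["ee_rot"]).as_matrix();p=np.array(s["position"])
    print('t',s["clock"],'pos',p.round(1),'tool y',M[:,1].round(3),'z',M[:,2].round(3),'F',np.round(s["contact_force"],1),'w',round(s["gripper_width"],1),'j',np.round(s["joints"],2))
    for w in np.atleast_2d(W):
        print(np.round(w,1),'tool shift cm',(M.T@(w-p)/10).round(2)); p=w
E
python3 -c "
from h import *
go([[474,-47,242]])"
```

```text
t 1.1 pos [ 146.  -607.4  241.7] tool y [-0.993 -0.119  0.   ] z [-0.     0.001 -1.   ] F [-0.1  0.1 -0.4] w 85.4 j [-1.08  0.39  0.01 -0.   -1.19  1.2 ]
[474 -47 242] tool shift cm [-5.172e+01 -3.925e+01  3.000e-02]
```

{"fn": "servo_tool", "kwargs": {"rows": [[1,-3.8,-2.9,0,0,0,0],[1,-3.8,-2.9,0,0,0,0],[1,-3.8,-2.9,0,0,0,0],[1,-3.8,-2.9,0,0,0,0],[1,-3.8,-2.9,0,0,0,0],[1,-3.8,-2.9,0,0,0,0],[1,-3.8,-2.9,0,0,0,0],[1,-3.8,-2.9,0,0,0,0],[1,-3.8,-2.9,0,0,0,0],[1,-3.8,-2.9,0,0,0,0],[1,-3.8,-2.9,0,0,0,0],[1,-3.8,-2.9,0,0,0,0]]}}

```text
clock: 2.3
position: [440.4, -113.2, 242.3]
ee_rot: [0.746, -0.666, -0.0, -0.0]
contact_force: [1.3, -1.0, 0.3]
gripper_width: 85.3
```

{"fn": "servo_tool", "kwargs": {"rows": [[1,-3,-2.2,0,0,0,0],[1,-3,-2.2,0,0,0,0],[1,0,0,0,0,0,0],[1,0,0,0,0,0,0]]}}

```text
clock: 2.7
position: [476.8, -49.9, 241.7]
ee_rot: [0.747, -0.665, -0.001, 0.001]
contact_force: [-0.1, -0.9, 0.0]
gripper_width: 85.3
```

```bash
python3 -c "
from h import *
save('wrist','pics/w1.png'); go([[474,-47,100]])
c=cal('pics/w1.png');print(proj(c,[[474,-40.5,82],[527,-34,149],[439,94,129]]))"
```

```text
t 2.75 pos [476.4 -50.6 241.8] tool y [-0.994 -0.114  0.001] z [-0.001 -0.    -1.   ] F [ 0.8 -0.6 -0.2] w 85.2 j [ 0.23  0.14 -0.34 -0.   -1.1  -0.12]
[474 -47 100] tool shift cm [-0.39  0.18 14.18]
[[313.95514392 196.40744354]
 [236.52070745 225.73525296]
 [336.0342128  363.88364713]]
```

View pics/w1.png

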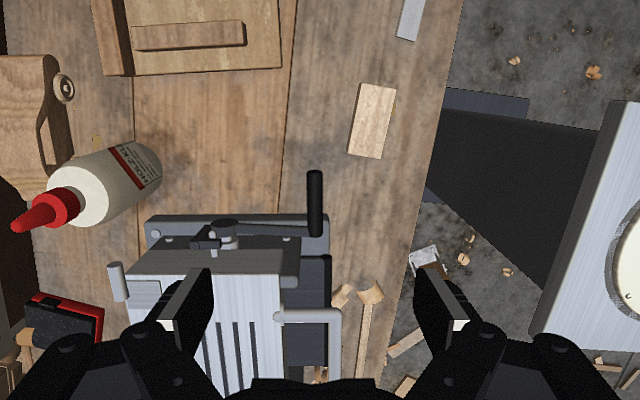

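The wrist view shows the knob from (314,172) at its outer end to (317,230). My predicted point (314,196) lies on it, so the triangulation holds and I'll descend and grip.

{"fn": "servo_tool", "kwargs": {"rows": [[0.6,-0.2,0.1,3,0,0,0],[0.6,-0.2,0.1,3,0,0,0],[0.6,0,0,3,0,0,0],[0.6,0,0,3,0,0,0],[0.6,0,0,3,0,0,0],[0.6,0,0,1.8,0,0,0],[0.6,0,0,0,0,0,0],[0.6,0,0,0,0,0,0]]}}

```text
clock: 3.55
position: [474.5, -47.6, 74.8]
ee_rot: [0.746, -0.666, 0.0, 0.0]
contact_force: [-0.2, 0.3, -0.1]
gripper_width: 51.1
```

{"fn": "servo_tool", "kwargs": {"rows": [[0,0,0,0,0,0,0],[0,0,0,0,0,0,0],[0,0,0,0,0,0,0],[0,0,0,0,0,0,0],[0,0,0,0,0,0,0],[0,0,0,0,0,0,0]]}}

```text
clock: 4.15
position: [474.8, -46.8, 74.7]
ee_rot: [0.746, -0.666, 0.0, -0.0]
contact_force: [-1.8, -0.3, 1.9]
gripper_width: 11.6
```

{"fn": "servo_tool", "kwargs": {"rows": [[0,0,0,0,0,0,0],[0,0,0,0,0,0,0]]}}

```text
clock: 4.35
position: [474.8, -46.8, 74.4]
ee_rot: [0.746, -0.666, 0.0, -0.0]
contact_force: [-0.4, -0.5, 2.1]
gripper_width: 11.7
```

```bash
python3 -c "
from h import *
save('side','pics/s2.png');go([[474,-47,100]])
a=cv2.imread('pics/s2.png')[130:290,220:420];cv2.imwrite('pics/s2c.png',cv2.resize(a,None,fx=3,fy=3,interpolation=cv2.INTER_CUBIC))"
```

```text
t 4.4 pos [474.8 -46.8  74.4] tool y [-0.994 -0.114 -0.   ] z [ 0. -0. -1.] F [-0.4  0.1  2.6] w 12.1 j [ 0.24  0.34 -0.56  0.   -0.66 -0.13]
[474 -47 100] tool shift cm [ 0.01  0.08 -2.56]
```

View pics/s2c.png

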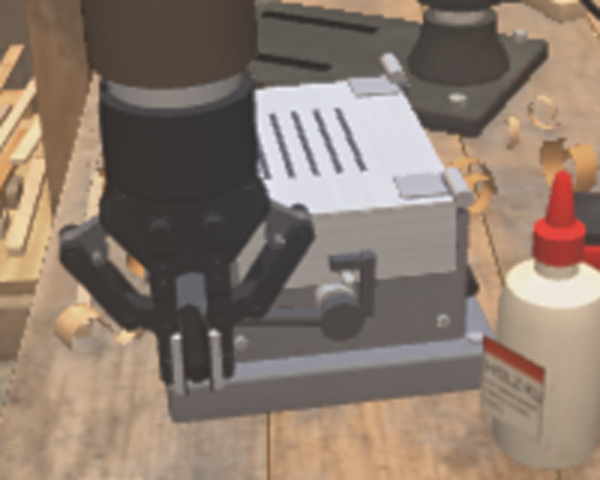

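The crop shows the knob end between the finger pads at about (195,345). The bottle is untouched. Next I'll swing the knob along its arc.

{"fn": "servo_tool", "kwargs": {"rows": [[0,0,-0.17,-0.88,0,0,0],[0,0,-0.27,-0.86,0,0,0],[0,0,-0.36,-0.83,0,0,0],[0,0,-0.44,-0.79,0,0,0],[0,0,-0.52,-0.73,0,0,0],[0,0,-0.6,-0.68,0,0,0],[0,0,-0.66,-0.61,0,0,0],[0,0,-0.73,-0.54,0,0,0]]}}

```text
clock: 5.2
position: [504.9, -43.5, 133.3]
ee_rot: [0.746, -0.666, -0.006, 0.006]
contact_force: [-18.9, 1.6, 15.4]
gripper_width: 12.0
```

{"fn": "servo_tool", "kwargs": {"rows": [[0,0,-0.78,-0.45,0,0,0],[0,0,-0.82,-0.37,0,0,0],[0,0,0,0,0,0,0],[0,0,0,0,0,0,0],[0,0,0,0,0,0,0]]}}

```text
clock: 5.7
position: [526.4, -41.2, 146.5]
ee_rot: [0.747, -0.665, -0.0, 0.001]
contact_force: [-14.4, 2.8, 24.9]
gripper_width: 11.8
```

```bash
python3 -c "
from h import *
save('side','pics/s3.png');go([[474,-47,100]])
a=cv2.imread('pics/s3.png')[120:280,230:430];cv2.imwrite('pics/s3c.png',cv2.resize(a,None,fx=3,fy=3,interpolation=cv2.INTER_CUBIC))"
```

```text
t 5.75 pos [526.4 -41.2 146.5] tool y [-0.993 -0.116  0.002] z [-0.002 -0.002 -1.   ] F [-12.9   3.9  24. ] w 11.9 j [ 0.23  0.32 -0.36  0.   -0.9  -0.12]
[474 -47 100] tool shift cm [-0.04  5.26  4.67]
```

View pics/s3c.png

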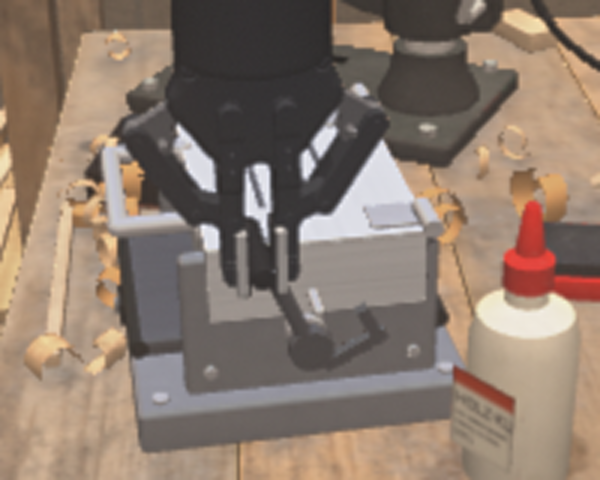

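The lever now stands steep, with the knob at crop (265,270) and the hub at (310,345), and the hook is off the pin. The force is radial, because my arc was a few mm too low. I'll nudge it up and back to make sure it is on the stop.

{"fn": "servo_tool", "kwargs": {"rows": [[0,0,-0.2,-0.4,0,0,0],[0,0,-0.2,-0.1,0,0,0],[0,0,0,0,0,0,0],[0,0,0,0,0,0,0]]}}

```text
clock: 6.15
position: [528.2, -40.8, 147.7]
ee_rot: [0.746, -0.666, -0.003, 0.003]
contact_force: [-10.2, 2.5, 8.4]
gripper_width: 12.1
```

{"fn": "servo_tool", "kwargs": {"rows": [[0.5,0,0,0,0,0,0],[0.5,0,0,0,0,0,0],[0.5,0,0,0,0,0,0],[0.5,0,0,0,0,0,0],[0.5,0,0,-1,0,0,0],[0.5,0,0,-2.5,0,0,0],[0.5,0,0,-2.5,0,0,0],[0.5,0,0,-2.5,0,0,0],[0.5,0,0,-2.5,0,0,0]]}}

```text
clock: 7.05
position: [531.8, -40.4, 258.6]
ee_rot: [0.746, -0.666, 0.0, -0.0]
contact_force: [0.0, 0.8, 0.5]
gripper_width: 42.8
```

{"fn": "servo_tool", "kwargs": {"rows": [[0.47,-2.4,1.2,0,0,0,0],[0.47,-2.4,1.2,0,0,0,0],[0.47,-2.4,1.2,0,0,0,0],[0.47,-2.4,1.2,0,0,0,0],[0.47,-2.4,1.2,0,0,0,0],[0.47,-2.4,1.2,0,0,0,0],[0.47,0,0,0,0,0,0],[0.47,0,0,0,0,0,0]]}}

```text
clock: 7.85
position: [444.0, 95.0, 257.6]
ee_rot: [0.747, -0.665, 0.0, -0.001]
contact_force: [0.5, -0.0, -0.3]
gripper_width: 40.3
```

```bash
python3 -c "
from h import *
a=save('side','pics/s4.png')['image'];b=save('wrist','pics/w4.png')['image'];go([[440,94,122]])
c=cal('pics/w4.png');print(proj(c,[[444.5,41.6,128.7],[433.3,147.5,131],[439,94,129]]))
print(proj(cal('pics/s4.png'),[[527,-34,149],[474,-40,82]]))
a=cv2.resize(a[130:290,220:420],None,fx=2,fy=2,interpolation=cv2.INTER_CUBIC);b=cv2.resize(b[100:],(400,188)) if 0 else b[:, 200:600]
o=np.zeros((400,800,3),np.uint8);o[:320,:400]=a;o[:,400:]=b;cv2.imwrite('pics/c4.png',o[:,:,::-1])"
```

```text
t 7.95 pos [444.3  94.3 257.1] tool y [-0.994 -0.113 -0.001] z [ 0.001  0.    -1.   ] F [-0.7 -0.3  0.3] w 40.3 j [ 0.57  0.08 -0.36  0.   -1.13 -0.46]
[440  94 122] tool shift cm [-0.02  0.43 13.51]
[[320.38438287 127.08916467]
 [318.24774702 260.21925781]
 [319.2054772  196.40474596]]
[[317.57161769 205.32279327]
 [285.48135252 245.26163522]]
```

View pics/c4.png

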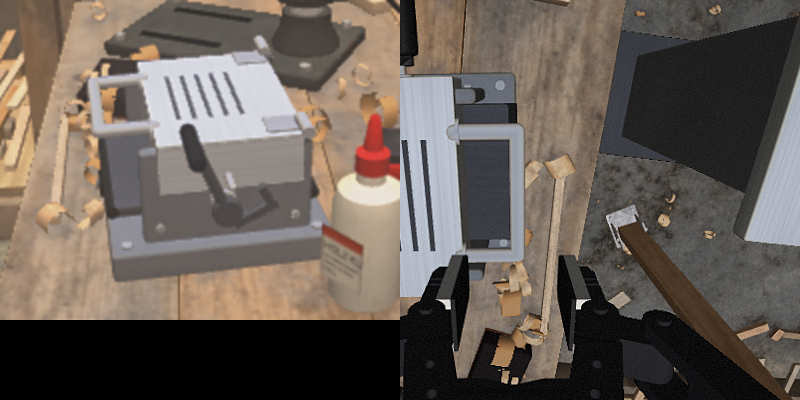

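The lever knob sits at side px (316.5,203.5), against (317.6,205.3) predicted at the stop, so the lever is up. In the wrist view the bar spans rows 125–260 at col 317, which puts its middle at about (441, 94). I'll descend onto the bar.

{"fn": "servo_tool", "kwargs": {"rows": [[0.47,0,0.33,3,0,0,0],[0.47,0,0,3,0,0,0],[0.47,0,0,3,0,0,0],[0.47,0,0,2,0,0,0],[0.47,0,0,1.5,0,0,0],[0.47,0,0,1,0,0,0],[0.47,0,0,0,0,0,0],[0.47,0,0,0,0,0,0]]}}

```text
clock: 8.75
position: [441.2, 94.1, 122.1]
ee_rot: [0.746, -0.666, 0.0, -0.0]
contact_force: [-0.6, -0.5, 0.2]
gripper_width: 40.1
```

{"fn": "servo_tool", "kwargs": {"rows": [[0,0,0,0,0,0,0],[0,0,0,0,0,0,0],[0,0,0,0,0,0,0],[0,0,0,0,0,0,0],[0,0,0,0,0,0,0],[0,0,0,0,0,0,0]]}}

```text
clock: 9.35
position: [441.2, 94.5, 122.6]
ee_rot: [0.746, -0.666, 0.001, -0.001]
contact_force: [-0.8, -0.0, 5.9]
gripper_width: 10.0
```

```bash
python3 -c "
from h import *
t=np.linspace(0,1.775,31)-.047
print(np.diff(np.c_[17*np.cos(t),-17*np.sin(t)],axis=0).round(2).tolist())"
```

```text
[[0.02, -1.01], [-0.04, -1.0], [-0.1, -1.0], [-0.16, -0.99], [-0.22, -0.98], [-0.28, -0.97], [-0.33, -0.95], [-0.39, -0.93], [-0.44, -0.9], [-0.5, -0.88], [-0.55, -0.84], [-0.6, -0.81], [-0.64, -0.77], [-0.69, -0.73], [-0.73, -0.69], [-0.77, -0.65], [-0.81, -0.6], [-0.84, -0.55], [-0.87, -0.5], [-0.9, -0.45], [-0.92, -0.4], [-0.95, -0.34], [-0.96, -0.28], [-0.98, -0.23], [-0.99, -0.17], [-1.0, -0.11], [-1.0, -0.05], [-1.01, 0.01], [-1.0, 0.07], [-1.0, 0.13]]
```

{"fn": "servo_tool", "kwargs": {"rows": [[0,0,0.02,-1.01,0,0,0],[0,0,-0.04,-1.0,0,0,0],[0,0,-0.1,-1.0,0,0,0],[0,0,-0.16,-0.99,0,0,0],[0,0,-0.22,-0.98,0,0,0],[0,0,-0.28,-0.97,0,0,0]]}}

```text
clock: 9.95
position: [448.1, 95.3, 181.5]
ee_rot: [0.746, -0.666, -0.001, 0.0]
contact_force: [4.8, 1.6, -7.2]
gripper_width: 9.6
```

```bash
python3 -c "
from h import *
go([[441,94,122]])"
```

```text
t 9.95 pos [448.1  95.3 181.5] tool y [-0.994 -0.113  0.001] z [-0.001  0.001 -1.   ] F [ 4.8  1.6 -7.2] w 9.6 j [ 0.57  0.16 -0.47 -0.   -0.94 -0.45]
[441  94 122] tool shift cm [0.06 0.71 5.95]
```

Forces are small, so I'll carry on along the arc.

{"fn": "servo_tool", "kwargs": {"rows": [[0,0,-0.33,-0.95,0,0,0],[0,0,-0.39,-0.93,0,0,0],[0,0,-0.44,-0.9,0,0,0],[0,0,-0.5,-0.88,0,0,0],[0,0,-0.55,-0.84,0,0,0],[0,0,-0.6,-0.81,0,0,0],[0,0,-0.64,-0.77,0,0,0],[0,0,-0.69,-0.73,0,0,0],[0,0,-0.73,-0.69,0,0,0]]}}

```text
clock: 10.85
position: [492.0, 100.6, 256.8]
ee_rot: [0.746, -0.666, -0.004, 0.004]
contact_force: [-15.5, 8.1, 7.5]
gripper_width: 9.6
```

{"fn": "servo_tool", "kwargs": {"rows": [[0,0,-0.77,-0.65,0,0,0],[0,0,-0.81,-0.6,0,0,0],[0,0,-0.84,-0.55,0,0,0],[0,0,-0.87,-0.5,0,0,0],[0,0,-0.9,-0.45,0,0,0],[0,0,-0.92,-0.4,0,0,0],[0,0,-0.95,-0.34,0,0,0],[0,0,0,0,0,0,0]]}}

```text
clock: 11.65
position: [557.5, 106.8, 296.5]
ee_rot: [0.747, -0.665, 0.002, -0.0]
contact_force: [-6.8, 1.8, 14.2]
gripper_width: 9.4
```

```bash
python3 -c "
from h import *
a=save('side','pics/s5.png')['image'];go([[441,94,122]])
cv2.imwrite('pics/s5c.png',cv2.resize(a[40:280,200:460],None,fx=2,fy=2,interpolation=cv2.INTER_CUBIC)[:,:,::-1])"
```

```text
t 11.7 pos [557.1 106.8 296.4] tool y [-0.993 -0.115 -0.003] z [ 0.003 -0.002 -1.   ] F [-7.4  2.2 12.9] w 9.7 j [ 0.48  0.25 -0.05  0.   -1.27 -0.36]
[441  94 122] tool shift cm [-0.1  11.73 17.41]
```

View pics/s5c.png

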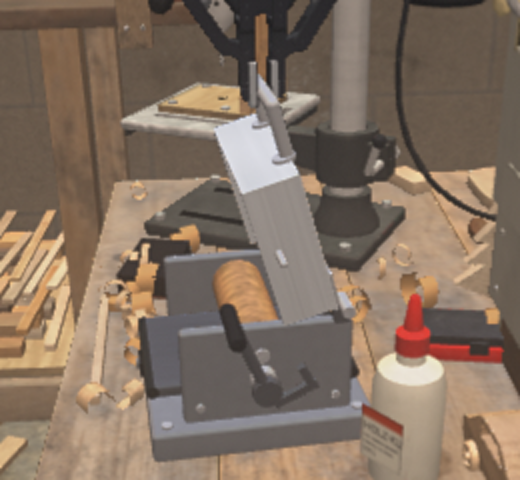

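The hood is at about 1.3 rad, with the bar between the pads at crop (258,85). The lever is still up and the bottle is standing. I'll ease the small radial load and finish the arc slowly.

{"fn": "servo_tool", "kwargs": {"rows": [[0,0,-0.4,-0.4,0,0,0],[0,0,-0.56,-0.28,0,0,0],[0,0,-0.98,-0.23,0,0,0],[0,0,-0.99,-0.17,0,0,0],[0,0,-1.0,-0.11,0,0,0],[0,0,-1.0,-0.05,0,0,0],[0,0,0,0,0,0,0]]}}

```text
clock: 12.4
position: [608.0, 113.1, 304.9]
ee_rot: [0.746, -0.666, 0.001, -0.001]
contact_force: [-3.0, 2.2, 6.3]
gripper_width: 9.5
```

{"fn": "servo_tool", "kwargs": {"rows": [[0,0,-0.6,0,0,0,0],[0,0,-0.7,0.04,0,0,0],[0,0,-0.7,0.06,0,0,0],[0,0,-0.6,0.06,0,0,0],[0,0,-0.4,0.05,0,0,0],[0,0,0,0,0,0,0],[0,0,0,0,0,0,0],[0,0,0,0,0,0,0]]}}

```text
clock: 13.2
position: [636.6, 116.7, 301.8]
ee_rot: [0.746, -0.666, 0.001, -0.001]
contact_force: [-1.2, 1.2, 5.1]
gripper_width: 10.0
```

```bash
python3 -c "
from h import *
a=save('side','pics/s6.png')['image'];b=save('top','pics/t6.png')['image'];go([[636.3,116.8,294]])
y=np.array([-.1144,.9934,0]);x=np.array([.9934,.1144,0]);h=np.array([609.9,113.6,136.5])
for q in(1.675,1.775,1.875):
  B=h-170*np.cos(q-.047)*x+[0,0,170*np.sin(q-.047)]
  print(q,B.round(1),[proj(cal(f),[B-50*y,B+50*y]).round(1).tolist() for f in('pics/s6.png','pics/t6.png')])
o=np.zeros((480,800,3),np.uint8);o[:,:420]=cv2.resize(a[70:230,270:410],None,fx=3,fy=3,interpolation=cv2.INTER_CUBIC);o[:330,420:800]=cv2.resize(b[120:230,240:367],(380,330),interpolation=cv2.INTER_CUBIC)
cv2.imwrite('pics/c6.png',o[:,:,::-1])"
```

```text
t 13.3 pos [636.6 116.7 301.8] tool y [-0.994 -0.114 -0.002] z [ 0.002  0.    -1.   ] F [-2.7  1.5  5.9] w 9.4 j [ 0.43  0.39  0.17  0.   -1.34 -0.32]
[636.3 116.8 294. ] tool shift cm [-0.02  0.03  0.78]
1.675 [619.6 114.7 306.2] [[[376.2, 84.7], [362.3, 70.4]], [[320.3, 123.0], [261.4, 129.2]]]
1.775 [636.3 116.6 304.4] [[[386.6, 85.2], [371.7, 70.9]], [[319.3, 113.7], [260.7, 119.8]]]
1.875 [652.9 118.5 300.9] [[[396.8, 86.8], [380.8, 72.4]], [[318.2, 105.0], [260.1, 111.1]]]
```

View pics/c6.png

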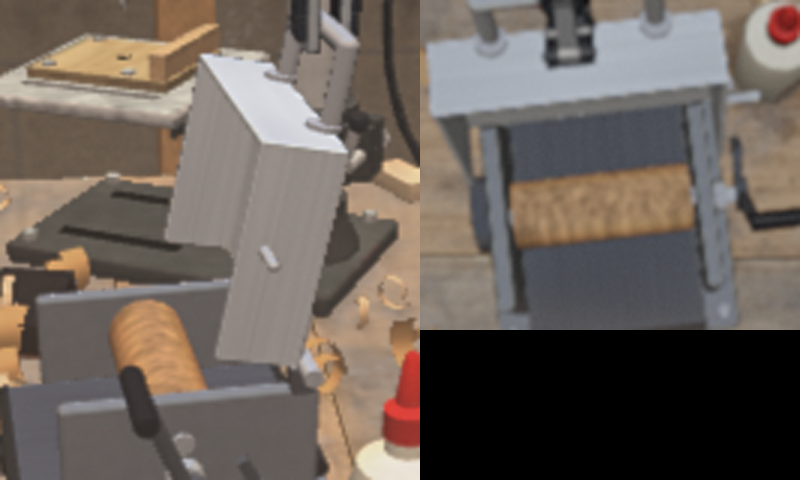

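The near end of the bar is at side px (387.3, 85.0), against (386.6, 85.2) predicted for 1.775 rad, so the error is about 0.01 rad. The lever is up, the bottle is standing and the bar is gripped. I'm handing in.

```bash
python3 -c "
from h import *
go([[636.3,116.8,294]]);print(job_done())"
```

```text
t 13.3 pos [636.6 116.7 301.8] tool y [-0.994 -0.114 -0.002] z [ 0.002  0.    -1.   ] F [-2.7  1.5  5.9] w 9.4 j [ 0.43  0.39  0.17  0.   -1.34 -0.32]
[636.3 116.8 294. ] tool shift cm [-0.02  0.03  0.78]
the job is handed in; nothing more can be done
None
```

The lever is up against its stop and the hood stands open at about its balance point, still gripped by the bar. I handed the job in at 13.3 s; no verdict came back.

I raised the lever by its knob and released it. I then took the bar with the tool pointing down and swung the hood along its arc in small steps.

**Last checks**
- **Hood:** in the side camera the bar end was within about 1 px of where it should be at 1.775 rad, so the hood is at about 1.78 rad. The tool is within 0.5 mm of where I aimed it horizontally.
- **Grip:** the fingers read 9.4 mm on the 12 mm bar, the same offset they showed on the knob. The outside force on the tool was about 7 N.
- **Lever:** a picture taken after I let go showed the knob within about 2 px of its position at the stop, and it was still up in the last picture.
- **Glue bottle:** it was standing in the last pictures and was never touched.

**What disagreed:** both arcs ran a few mm low. This pushed the tool outward, with up to about 29 N on the lever and 19 N on the hood, and I eased it with small corrections. The bar therefore sits about 5 mm from the grasp point, against the 50 mm limit.

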